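# Set up the expanding tea tray

## Robot

A 6-joint arm with a two-finger parallel gripper is mounted at the origin on a cart in front of the work surface, level with it; the furniture and walls round the work are solid. World frame = base frame: x ahead of the robot, y to its left, z up, the work surface at z = 0. Lengths are in m, angles in rad, forces in N, time in s.
With the tool pointing down it reaches from about 0.3 to 0.775 m from the base axis. Payload 14.6 kg.
Tool frame: the origin (TCP) lies at the very end of the fingers, on their centre line; the grasp point (between the pads) lies 19 mm behind it; z points along the fingers, y is the line along which they close (so a half turn about z gives the same grasp; the last joint's range is limited). The gripper opens to 94 mm and grips with 3 to 60 N. Pads are 16 mm wide; open, the fingers measure 119 mm over their backs; the gripper's body (75 mm by 177 mm) begins 78 mm behind the grasp point.
Start: joints at [1.213, 0.3, 1.521, -0, 1.321, -0.067], TCP at [0.158, 0.527, 0.205] pointing down, gripper open.
Joint ranges: [-3.03, 3.03], [-0.79, 2.21], [0.23, 2.52], [-1.04, 4.18], [0, 3.07], [-2.55, 2.55]. Speed limits (rad/s): [2.22, 2.22, 2.57, 3.14, 3.14, 3.14].

## Interface

Orientations are given as [roll, pitch, yaw] about the fixed x, y, z axes, in that order (R = Rz(yaw) Ry(pitch) Rx(roll)).
In Python, from station import ctrl, cams gives the robot as it stands. The module is installed in compiled form; this text tells all that it offers.
- The arm moves only by the tool arm_command, never from a script. Its argument "plan" is a list that holds one entry, the list of rows, each a list of 7 numbers: the shift along the tool's x, y, z in parts of the range, where 1.0 means 600 mm, then the turn, a rotation vector about the tool's x, y, z in fractions of the full range, 1 being 4 rad, then the closure, from -1 (fully open) to 1 (shut). A call has 1 to 12 rows; each row is the pose to reach, as a shift and turn from the pose commanded when the call began, along the tool's axes at that moment; what a row does not reach only later rows make up. A row lasts 1/10 s, in which the tool goes at most 50 mm and 8.59 degrees, less where a joint would pass 70% of its speed; a pose out of reach is approached as far as the arm can. Shift and turn numbers lie between -1 and 1, and a call with a number outside is refused. A call with a gripper value outside its range is refused whole. The fingers move at their own pace and stop on an object; "squeeze" is the grip in N (left out, the last holds). Time passes only in rows, so rows that repeat a pose let the fingers close. It gives the time, the measured TCP pose, the force, the opening and the grip force at its end, in the units of the state.
- ctrl.get_obs(): the state, without advancing time (a new reading comes with each control period).
- cams.camera(name): name is "scene" or "top" or "wrist"; returns (picture, depth): 420x560x3 uint8, blue, green, red; 420x560 float32, m along the optical axis (not along the pixel's ray), 0 where there is no reading.
- cams.camera_info(name): a dict with "fx", "fy", "cx", "cy" (pixels), "world_to_cam" (4x4, takes a point from world to camera coordinates). Camera axes: x right, y down, z forward; pixel columns grow to the right and rows downward; lengths in m; the calibration is good to about 2 mm. A picture is of the moment at which its call begins: read the wrist's pose just before it. camera_info takes no time and is no camera call; for the wrist camera it gives the pose at the moment of the call.
- ctrl.hand_in(): hands the job in; it is judged then, once.
The state is a dict: "time_s": time; "qpos": joint angles; "joint_vel": joint speeds; "tau": joint torques, N m; "ee_pos": TCP position; "eef_rot": TCP orientation; "force": force on the tool from outside, world axes, zero at the start; "moment": the same for the moment, N m; "grip_width": finger opening in m; "grip_force": force on a finger pad.
Only numpy, scipy, OpenCV 4.12 (cv2) and the standard library are available. Lean on these libraries where they do the work, as an engineer would, in place of code of your own. Each camera call takes 0.05 s, during which the arm holds its last target. There are 200 camera calls.

## Task

Set up the expanding tea tray. First pull out its wing, the dark wooden leaf with the black handle, until the orange lock button clicks up; then lift the white divided insert clear of its housing, turn it half a turn so that its open, low end faces the wing, and lower it fully home again; last, stand the small cream tea caddy upright on the pulled-out wing. Lower the insert and the caddy rather than dropping them, and leave the other caddy, the cup and the ramekin where they are.

Things in the scene. Friction and masses are not known exactly. Their poses are not given: they have to be found in the camera images.
- tea_tray: Light wood housing of the expanding tray, fixed. Origin: centre of its underside, on the worktop; +y points to where the wing comes out. Outside 130 (x) by 150 (y) mm, inside 120 by 140; walls 50 mm high, but only 31 mm on the wing side. An aluminium sleeve (top at 21 mm) reaches over the wing from y = 75 to 112 mm; its 14 mm hole for the lock button is centred at y = 93 mm.
- housing_floor (a point): Centre of the housing's inner floor, 19 mm above the worktop; axes as the tray's.
- wing (a joint): How far the wing (dark wooden leaf 116 mm wide, top 13 mm above the worktop) is pulled out along the tray's +y, in m: 0 in, end stop 0.102; starts at 0 to 0.02. Friction about 2 N. From about 0.098 the lock button springs up and keeps it from sliding back.
- wing_handle (a point): Centre of the top edge of the black upright handle at the wing's outer end: a bar 60 mm long along the tray's x, 12 mm thick along its y, top 56 mm above the worktop, rising from the wing's surface at 13 mm. Pinch it from above with the fingers closing along the tray's y. Axes as the tray's; moves with the wing.
- wing_pad (a point): Point on the wing's top surface (13 mm above the worktop), 73 mm from the handle's middle towards the housing; axes as the tray's; moves with the wing. With the wing out it is the middle of the free area, about 132 mm (y, sleeve to handle) by 110 mm (x, between rims 1.5 mm high).
- lock_button (a joint): Height in m of the orange spring button (10 mm across) over its pressed-in position: near 0 while hidden under the housing or sleeve, 0.011 when it has clicked up through the sleeve's hole, where it stands 5 mm proud. Pushing it down releases the wing again.
- insert: Loose white divided insert, about 0.25 kg. Origin: centre of its underside; tapered, 116 (x) by 136 (y) mm at the top, 108 by 128 at the bottom, walls 40 mm high; about 3 mm play per side in the housing. Its +y end is the open end, a lip only 14 mm high. Starts home in the housing (underside 19 mm above the worktop), its +y facing away from the wing.
- insert_open_end (a point): Top of the insert's low lip, at its +y end, 68 mm from its middle.
- insert_grip (a point): Centre of the top of the insert's black grip bar, 64 mm above its underside, right over its middle. The bar is 70 mm long along the insert's x, 12 mm thick along its y and 26 mm deep, on a 5 mm thick crosswise divider; fingers close along the insert's y, with about 60 mm of free cell on either side.
- cream_caddy: The small tea caddy to place: cream round tin with a flat grey lid (fixed), 56 mm across, 62 mm high, about 0.19 kg. Origin: centre of its underside; z up. Starts left of the tray, and may change places with the white caddy.
- white_caddy: Bystander: taller white tea caddy with a grey lid, 62 mm across, 80 mm high. Origin: centre of its underside. Leave it.
- cup: Bystander: small white fern-patterned cup with handle, 58x81x56 mm, right of the tray. Origin at its underside. Leave it.
- dish: Bystander: white fluted ramekin, 70 mm across, 40 mm high, right of the tray. Origin: centre of its underside. Leave it.
Things that resemble listed ones, but are neither listed nor needed, are in the scene too. Leave any blue or green look-alike of the cream_caddy alone.

How it is judged:
On the way, in this order (a step that is already met when the one before it is completed fails the run):
1. the wing is out and its lock button has clicked up (value of joint wing above 0.096 m and value of joint lock_button above 0.007 m), for 0.2 s.
2. the insert is lifted clear of the housing walls (all of step 1 and z of insert in the frame of housing_floor above 0.033 m), for 0.1 s.
3. the insert is home again, half a turn round, its open end to the wing, and let go (all of step 1 and z of insert in the frame of housing_floor below 0.0035 m and horizontal distance between insert and housing_floor below 0.008 m and y of insert_open_end in the frame of housing_floor above 0.055 m and angle between insert's own z axis and vertical below 0.04 rad and contact force between the fingers and insert below 0.1 N), for 0.2 s.
4. the cream caddy stands on the wing (all of step 1 and z of insert in the frame of housing_floor below 0.0035 m and horizontal distance between insert and housing_floor below 0.008 m and y of insert_open_end in the frame of housing_floor above 0.055 m and angle between insert's own z axis and vertical below 0.04 rad and x of cream_caddy in the frame of wing_pad between -0.032 and 0.032 m and y of cream_caddy in the frame of wing_pad between -0.042 and 0.042 m and z of cream_caddy in the frame of wing_pad between -0.004 and 0.004 m and angle between cream_caddy's own z axis and vertical below 0.06 rad and contact force between cream_caddy and wing above 0.3 N), for 0.2 s.
At the end, for the whole second after the job is handed in: Wing out (96 mm or more), lock button up (7 mm or more); insert down on the housing floor (within 3.5 mm), centred within 8 mm, open end to the wing; cream caddy upright (0.06 rad) on the wing within 32 mm across and 42 mm lengthwise of its free middle; all at rest (all of step 4 and linear speed of each of cream_caddy, insert below 0.02 m/s); the robot touches nothing.
It fails at once if the white caddy is pushed more than 20 mm from its place (distance of white_caddy from where it was at the start of the episode above 0.02 m).
It fails at once if the cup is pushed more than 20 mm from its place (distance of cup from where it was at the start of the episode above 0.02 m).
It fails at once if the ramekin is pushed more than 20 mm from its place (distance of dish from where it was at the start of the episode above 0.02 m).
It fails at once if the insert is dropped (falls free faster than 0.5 m/s) (linear speed of insert above 0.5 m/s and contact force between each of the arm, the fingers and insert below 0.02 N).
It fails at once if the cream caddy is dropped (falls free faster than 0.5 m/s) (linear speed of cream_caddy above 0.5 m/s and contact force between each of the arm, the fingers and cream_caddy below 0.02 N).
It also fails if it takes over 64 s, if anything falls off the work surface, if the arm or the gripper's body presses on something with over 40 N, if the wrist force passes 120 N, or if a joint passes its speed limit or range.

## Working session

There is one attempt and no reset: what is moved stays moved. The work goes in short steps, Python scripts to look and compute and a tool call to move; the robot and the scene stay as the last step left them, time stands still between calls to the robot, and variables do not carry over. Pictures are saved under pics/ and viewed, at most 10 in all, crops included, and the job is handed in when it is done.

Besides the shell and the picture viewer there is one more tool, called in YAML: its name, and indented under it one key for each argument. arm_command: Moves the arm, as the interface text tells. Its arguments: {"type":"object","properties":{"plan":{"type":"array"},"squeeze":{"type":"number"}},"required":["plan"]}

```bash
mkdir -p pics
cat > h.py <<'E'
import numpy as np, cv2
from station import ctrl, cams
def shot(n):
    K=cams.camera_info(n); p,d=cams.camera(n); return p,d,K
def pts(d,K):
    v,u=np.indices(d.shape); c=np.stack([(u-K['cx'])/K['fx']*d,(v-K['cy'])/K['fy']*d,d,np.ones_like(d)],-1)
    w=c@np.linalg.inv(np.array(K['world_to_cam'])).T; w[d==0]=np.nan; return w[...,:3]
def ray(u,v,K,z):
    T=np.linalg.inv(np.array(K['world_to_cam'])); r=T[:3,:3]@[(u-K['cx'])/K['fx'],(v-K['cy'])/K['fy'],1]; o=T[:3,3]
    return o+r*(z-o[2])/r[2]
E
python3 - <<'E'
from h import *
for n in ('scene','top'):
    p,d,K=shot(n); cv2.imwrite(f'pics/{n}0.png',p); np.savez(f'{n}0.npz',p=p,d=d,**{k:np.array(K[k]) for k in K})
    print(n,K,np.nanmin(pts(d,K).reshape(-1,3),0))
o=ctrl.get_obs();print(o)
E
```

```text
scene {'fx': 452.03414901800966, 'fy': 452.03414901800966, 'cx': 281.6717902906837, 'cy': 211.70392431846753, 'world_to_cam': array([[ 0.8343581 , -0.55089873, -0.01889841, -0.38724519],
       [-0.41975172, -0.61276112, -0.66957621,  0.2580389 ],
       [ 0.35728848,  0.56659898, -0.74250289,  1.36862838],
       [ 0.        ,  0.        ,  0.        ,  1.        ]])} [-0.77805835 -0.89424549 -0.94188152]
top {'fx': 402.73840323752273, 'fy': 402.73840323752273, 'cx': 276.20502081958216, 'cy': 212.0499994823414, 'world_to_cam': array([[-0.01842995, -0.99976268,  0.01161518,  0.03254796],
       [-0.98604594,  0.01625225, -0.1656782 ,  0.482439  ],
       [ 0.16545011, -0.01450654, -0.98611147,  1.06024078],
       [ 0.        ,  0.        ,  0.        ,  1.        ]])} [-0.37915097 -1.32914201 -0.93905222]
{'time_s': 0.1, 'qpos': array([ 1.21340601e+00,  3.00385063e-01,  1.52154158e+00,  2.06677818e-06,
        1.32068284e+00, -6.65927001e-02]), 'joint_vel': array([ 0.00043736, -0.00355958, -0.00064799, -0.00039751,  0.00233587,
       -0.00096675]), 'tau': array([ 1.45007711e-03, -5.32644331e+01, -3.53281546e+01,  7.10526528e-02,
        2.35679455e-02, -6.52608173e-05]), 'ee_pos': array([0.15760817, 0.52668319, 0.20495023]), 'eef_rot': array([-3.14057821e+00, -6.96610045e-05,  2.85079448e+00]), 'force': array([ 0.26332175, -0.41283669,  1.88088782]), 'moment': array([-0.01122455,  0.0459942 ,  0.01514211]), 'grip_force': 0.0, 'grip_width': 0.09406462230764265}
```

View pics/top0.png

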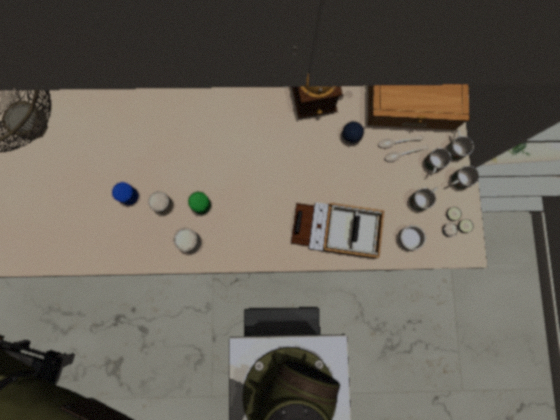

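View pics/scene0.png

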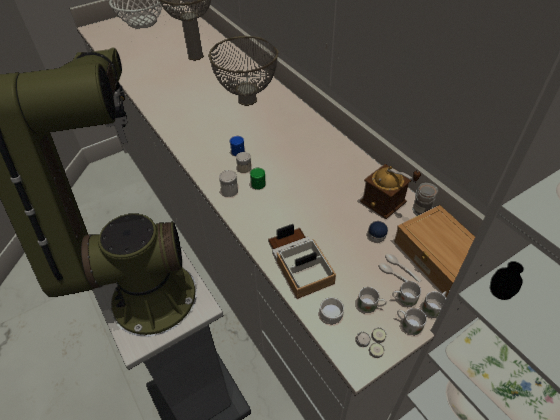

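Top view: the tray is at (345,230) with its wing to the left; handle at (298,221), insert grip at (356,230). Cream caddy candidates are pale tins at (159,203) and (186,240); blue (124,193) and green (198,203) are look-alikes. The description says the cream one is smaller (56 mm across, 62 mm high), so I'll measure both tins and check a crop.

Run:
```python
from h import *
z=np.load('top0.npz'); p,d=z['p'],z['d']; K={k:z[k] for k in('fx','fy','cx','cy','world_to_cam')}
W=pts(d,K)
for n,(u,v) in dict(A=(159,203),B=(186,240),blue=(124,193),green=(198,203),dish=(410,238),cup=(423,200)).items():
    w=W[v-22:v+23,u-22:u+23].reshape(-1,3); c=p[v-22:v+23,u-22:u+23].reshape(-1,3)
    near=np.hypot(*(w[:,:2]-W[v,u,:2]).T)<.06
    zt=np.nanpercentile(w[near,2],97); t=near&(w[:,2]>zt-.01)
    print(n,zt.round(4),t.sum(),'mid',((np.nanmin(w[t],0)+np.nanmax(w[t],0))/2).round(4),'ext',(np.nanmax(w[t],0)-np.nanmin(w[t],0)).round(4),p[v,u])
# tray
for n,(u,v) in dict(handle=(298,221),grip=(356,230),plain=(250,230)).items(): print(n,W[v,u].round(4),p[v,u])
sub=np.zeros(d.shape,bool); sub[190:265,285:390]=1
def rect(m,name):
    q=W[m][:,:2].astype(np.float32); q=q[~np.isnan(q[:,0])]; r=cv2.minAreaRect(q*1000); print(name,len(q),r, W[m][:,2].mean().round(4))
g=p.max(-1)
rect(sub&(g<45)&(W[...,2]>.06),'grip'); rect(sub&(g<45)&(W[...,2]>.035)&(W[...,2]<.075)&(np.indices(d.shape)[1]<312),'handle')
rect(sub&(W[...,2]>.04)&(W[...,2]<.06)&(np.indices(d.shape)[1]>322),'housing')
a=cv2.resize(p[180:275,100:220],None,fx=4,fy=4,interpolation=2); b=cv2.resize(p[190:270,280:395],None,fx=4,fy=4,interpolation=2)
o=np.zeros((max(a.shape[0],b.shape[0]),a.shape[1]+b.shape[1],3),np.uint8); o[:a.shape[0],:a.shape[1]]=a;o[:b.shape[0],a.shape[1]:]=b
cv2.imwrite('pics/crop.png',np.clip(o*1.3,0,255).astype(np.uint8)[:, :800])
z=np.load('scene0.npz');ps=z['p'];
for u,v in((243,159),(228,178),(245,163),(228,184)): print(ps[v,u])
```

```text
A 0.062 339 mid [0.5137 0.3409 0.0587] ext [0.0522 0.0559 0.0129] [132 145 154]
B 0.0806 444 mid [0.4083 0.2625 0.0769] ext [0.0605 0.0601 0.0116] [144 159 157]
blue 0.0621 344 mid [0.5417 0.4384 0.059 ] ext [0.0552 0.0549 0.0127] [120  48  14]
green 0.0623 331 mid [0.5112 0.2338 0.0587] ext [0.0538 0.0543 0.0124] [ 44 107  35]
dish 0.0397 157 mid [ 0.4061 -0.3467  0.0366] ext [0.0664 0.0685 0.0135] [164 159 156]
cup 0.0546 126 mid [ 0.5119 -0.3851  0.052 ] ext [0.0573 0.0645 0.0145] [168 161 158]
handle [ 0.4551 -0.0337  0.055 ] [28 28 30]
grip [ 0.4246 -0.1823  0.0847] [22 24 25]
plain [ 0.4399  0.0981 -0.0011] [125 141 158]
grip 104 ((447.1571044921875, -111.07575988769531), (156.3869171142578, 63.19452667236328), 75.88861846923828) 0.078
handle 96 ((453.5480651855469, -35.28366470336914), (11.266534805297852, 58.645286560058594), 80.8174819946289) 0.0545
housing 639 ((429.511962890625, -185.80197143554688), (149.542724609375, 130.91078186035156), 80.54573822021484) 0.0512
[124 134 140]
[127 136 144]
[54 58 61]
[50 54 57]
```

View pics/crop.png

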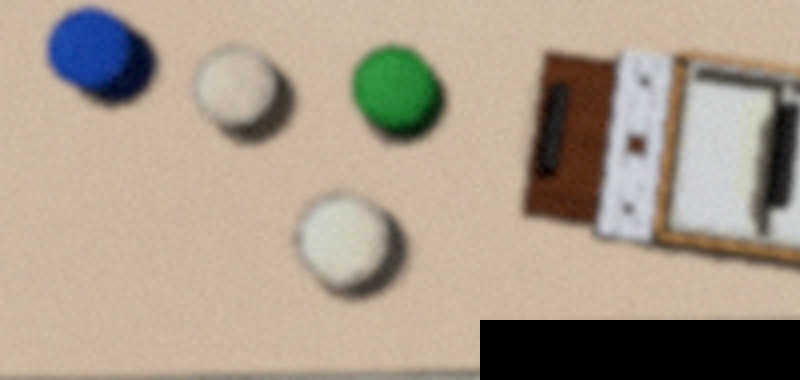

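Crop and numbers: A at top pixel (159,203) is cream-toned, 62 mm high and 56 mm across, so it is the cream caddy. B at (186,240) is 80 mm high, the white caddy. The handle is at about (553,130) in the crop.

```bash
cat >> h.py <<'E'
from scipy.spatial.transform import Rotation as Ro
def go(pos,yaw):
    o=ctrl.get_obs(); R=Ro.from_euler('xyz',o['eef_rot']); 
    print('t',o['time_s'],'at',o['ee_pos'].round(4),o['eef_rot'].round(3),'F',o['force'].round(1),'gw',o['grip_width'].round(4),'q',o['qpos'].round(2))
    print('shift',(R.inv().apply(np.array(pos)-o['ee_pos'])*1000).round(1),'rot',(R.inv()*Ro.from_euler('xyz',[np.pi,0,yaw])).as_rotvec().round(3))
E
python3 - <<'E'
from h import *
go([.4537,-.0353,.12],2.979)
E
```

```text
Traceback (most recent call last):
  File "h.py", line 14, in go
    print('t',o['time_s'],'at',o['ee_pos'].round(4),o['eef_rot'].round(3),'F',o['force'].round(1),'gw',o['grip_width'].round(4),'q',o['qpos'].round(2))
                                                                                                       ^^^^^^^^^^^^^^^^^^^^^
AttributeError: 'float' object has no attribute 'round'
```

```bash
sed -i "s/o\['grip_width'\].round(4)/round(o['grip_width'],4)/" h.py
python3 - <<'E'
from h import *
go([.4537,-.0353,.12],2.979)
E
```

```text
t 0.1 at [0.1576 0.5267 0.205 ] [-3.141 -0.     2.851] F [ 0.3 -0.4  1.9] gw 0.0941 q [ 1.21  0.3   1.52  0.    1.32 -0.07]
shift [-444.8 -453.4   85.4] rot [-0.001 -0.    -0.128]
```

Careful with the scale: shifts go in shares of 600 mm and turns go in shares of 4 rad. That gives: -453 mm / 600 = -0.755, -445 mm / 600 = -0.7417, -0.128 rad / 4 = -0.032.

arm_command:
  plan:
    - [[-0.1233,-0.1267,0,0,0,-0.015,0],[-0.2467,-0.2517,0.0167,0,0,-0.032,0],[-0.37,-0.3783,0.0333,0,0,-0.032,0],[-0.495,-0.5033,0.0667,0,0,-0.032,0],[-0.6183,-0.63,0.1,0,0,-0.032,0],[-0.7417,-0.755,0.1417,0,0,-0.032,0],[-0.7417,-0.755,0.1417,0,0,-0.032,0],[-0.7417,-0.755,0.1417,0,0,-0.032,0],[-0.7417,-0.755,0.1417,0,0,-0.032,0],[-0.7417,-0.755,0.1417,0,0,-0.032,0],[-0.7417,-0.755,0.1417,0,0,-0.032,0],[-0.7417,-0.755,0.1417,0,0,-0.032,0]]
  squeeze: 30

```text
time_s: 1.3
ee_pos: [0.4355, -0.0006, 0.127]
eef_rot: [3.142, 0.0, 2.979]
force: [0.8, 1.0, -0.4]
grip_width: 0.047
grip_force: 0.0
```

Run:
```python
from h import *
go([.4537,-.0353,.028],2.979)
```

```text
t 1.3 at [ 0.4355 -0.0006  0.127 ] [3.142 0.    2.979] F [ 0.8  1.  -0.4] gw 0.047 q [-0.09  0.13  1.92  0.    1.09 -1.49]
shift [-23.6 -31.3  99. ] rot [ 0.  0. -0.]
```

Scaled: 99 mm / 600 = 0.165, 90 mm / 600 = 0.15.

arm_command:
  plan:
    - [[-0.0383,-0.0517,0.0167,0,0,0,0],[-0.0383,-0.0517,0.05,0,0,0,0],[-0.0383,-0.0517,0.1,0,0,0,0],[-0.0383,-0.0517,0.15,0,0,0,0],[-0.0383,-0.0517,0.165,0,0,0,0],[-0.0383,-0.0517,0.165,0,0,0,0],[-0.0383,-0.0517,0.165,0,0,0,1],[-0.0383,-0.0517,0.165,0,0,0,1],[-0.0383,-0.0517,0.165,0,0,0,1],[-0.0383,-0.0517,0.165,0,0,0,1],[-0.0383,-0.0517,0.165,0,0,0,1],[-0.0383,-0.0517,0.165,0,0,0,1]]

```text
time_s: 2.5
ee_pos: [0.4529, -0.0328, 0.0287]
eef_rot: [-3.142, 0.001, 2.979]
force: [-1.5, -0.7, 5.7]
grip_width: 0.0115
grip_force: 30.0
```

Run:
```python
from h import *
go([.4537,-.0353,.028],2.979)
p,d,K=shot('top'); q=cv2.resize(p[180:275,270:400],None,fx=4,fy=4); cv2.imwrite('pics/grip1.png',q)
```

```text
t 2.5 at [ 0.4529 -0.0328  0.0287] [-3.142e+00  1.000e-03  2.979e+00] F [-1.5 -0.7  5.7] gw 0.0115 q [-0.15  0.33  1.95 -0.    0.86 -1.56]
shift [-1.2 -2.3  0.7] rot [-0.     0.001 -0.   ]
```

arm_command:
  plan:
    - [[0,0.01,0,0,0,0,1],[0,0.0267,0,0,0,0,1],[0,0.0433,0,0,0,0,1],[0,0.06,0,0,0,0,1],[0,0.0767,0,0,0,0,1],[0,0.0933,0,0,0,0,1],[0,0.11,0,0,0,0,1],[0,0.1267,0,0,0,0,1],[0,0.14,0,0,0,0,1],[0,0.15,0,0,0,0,1],[0,0.155,0,0,0,0,1],[0,0.155,0,0,0,0,1]]

```text
time_s: 3.75
ee_pos: [0.4681, 0.0594, 0.0287]
eef_rot: [3.141, 0.001, 2.979]
force: [-1.3, 3.0, 4.6]
grip_width: 0.0116
grip_force: 30.0
```

Run:
```python
from h import *
go([.47,.061,.028],2.979)
p,d,K=shot('top'); q=cv2.resize(p[180:275,230:400],None,fx=4,fy=4); cv2.imwrite('pics/pull1.png',q)
hs=cv2.cvtColor(p,cv2.COLOR_BGR2HSV); m=(hs[...,0]>3)&(hs[...,0]<16)&(hs[...,1]>170)&(hs[...,2]>110); m[:190]=0;m[265:]=0;m[:,:300]=0;m[:,345:]=0
print(np.argwhere(m).mean(0) if m.any() else None,m.sum())
W=pts(d,K); print(W[215:237,312:325,2].max(0))
```

```text
t 3.75 at [0.4681 0.0594 0.0287] [3.141e+00 1.000e-03 2.979e+00] F [-1.3  3.   4.6] gw 0.0116 q [ 0.05  0.37  1.9   0.    0.88 -1.36]
shift [-1.6  1.9  0.7] rot [0.    0.001 0.   ]
[226. 319.] 1
[0.0258591  0.02285266        nan 0.0238354  0.02366235        nan
 0.02473831 0.02298121 0.0247744  0.02531065 0.02362539 0.02450569
        nan]
```

View pics/pull1.png

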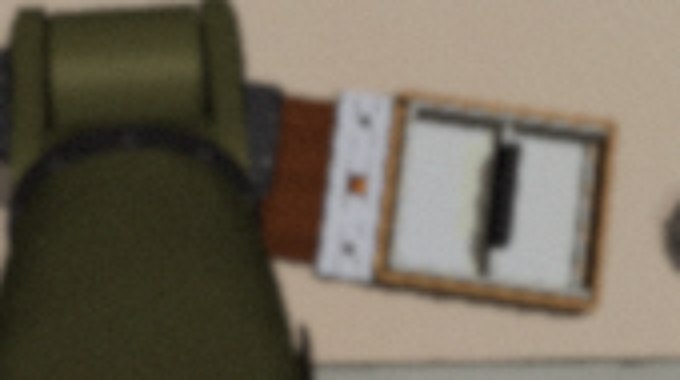

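The orange button now shows in the sleeve hole (crop 357,185). I'll pull on to the stop and then test with a push back.

Scaled: 6 mm / 600 = 0.01, 5 mm / 600 = 0.0083.

arm_command:
  plan:
    - [[0,0.0033,0,0,0,0,1],[0,0.0067,0,0,0,0,1],[0,0.0083,0,0,0,0,1],[0,0.01,0,0,0,0,1],[0,0.01,0,0,0,0,1]]

```text
time_s: 4.3
ee_pos: [0.469, 0.065, 0.0287]
eef_rot: [3.142, 0.001, 2.979]
force: [-1.0, -0.2, 5.7]
grip_width: 0.0122
grip_force: 30.0
```

arm_command:
  plan:
    - [[0,-0.0033,0,0,0,0,1],[0,-0.0067,0,0,0,0,1],[0,-0.01,0,0,0,0,1],[0,-0.01,0,0,0,0,1]]

```text
time_s: 4.7
ee_pos: [0.4683, 0.0606, 0.0288]
eef_rot: [3.138, 0.001, 2.978]
force: [2.1, 18.4, 2.5]
grip_width: 0.0117
grip_force: 30.0
```

arm_command:
  plan:
    - [[0,0.005,0,0,0,0,1],[0,0.005,0,0,0,0,0],[0,0.005,0,0,0,0,0],[0,0.005,0,0,0,0,0],[0,0.005,-0.0333,0,0,0,0],[0,0.005,-0.0833,0,0,0,0],[0,0.005,-0.15,0,0,0,0],[0,0.005,-0.2,0,0,0,0],[0,0.005,-0.2,0,0,0,0]]

```text
time_s: 5.6
ee_pos: [0.4698, 0.0619, 0.152]
eef_rot: [3.14, 0.006, 2.979]
force: [-0.1, 1.0, -0.6]
grip_width: 0.0473
grip_force: 0.0
```

Run:
```python
from h import *
p,d,K=shot('top'); W=pts(d,K); g=p.max(-1)
U=np.indices(d.shape)[1]
# housing and grip
def rect(m,name):
    q=W[m]; q=q[~np.isnan(q[:,0])]; r=cv2.minAreaRect((q[:,:2]*1000).astype(np.float32)); print(name,len(q),np.round(r[0],1),np.round(r[1],1),round(r[2],1),q[:,2].mean().round(4)); return q
sub=np.zeros(d.shape,bool); sub[195:265,322:390]=1
rect(sub&(W[...,2]>.04)&(W[...,2]<.056),'housing+insert')
rect(sub&(g<60)&(W[...,2]>.077)&(W[...,2]<.09),'grip')
cv2.imwrite('pics/t2.png',cv2.resize(p[180:275,230:400],None,fx=4,fy=4))
go([.4295,-.1858,.13],2.979)
```

```text
housing+insert 457 [ 429.4 -186. ] [149.6 130.7] 80.6 0.049
grip 77 [ 429.9 -182.8] [ 8.1 63.6] 80.4 0.0824
t 5.65 at [0.4689 0.0619 0.1497] [3.141e+00 3.000e-03 2.979e+00] F [-0.8 -0.3 -1.6] gw 0.0471 q [ 0.05  0.18  1.8  -0.    1.15 -1.35]
shift [  -1.2 -250.8   19.6] rot [ 0.001  0.003 -0.   ]
```

View pics/t2.png

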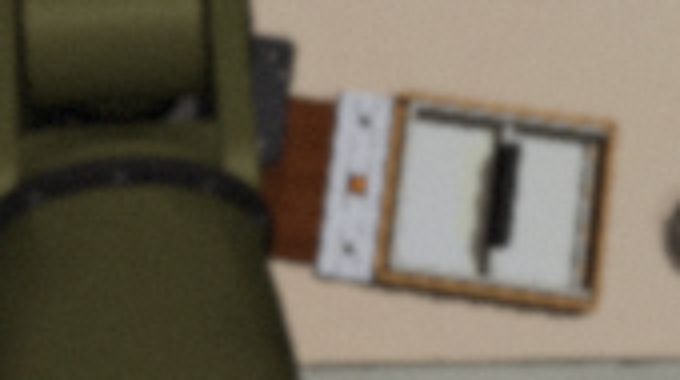

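The orange button sits in the sleeve hole at (357,184), so the wing is locked. Next is the insert's grip bar at (505,195).

arm_command:
  plan:
    - [[-0.0017,-0.0667,0,0,0,0,0],[-0.0017,-0.1333,0,0,0,0,0],[-0.0017,-0.2,0,0,0,0,0],[-0.0017,-0.2667,0.0083,0,0,0,0],[-0.0017,-0.3333,0.0167,0,0,0,0],[-0.0017,-0.4133,0.0333,0,0,0,0],[-0.0017,-0.4133,0.0333,0,0,0,0],[-0.0017,-0.4133,0.0333,0,0,0,0],[-0.0017,-0.4133,0.0333,0,0,0,0],[-0.0017,-0.4133,0.0333,0,0,0,0]]

```text
time_s: 6.65
ee_pos: [0.4292, -0.1819, 0.1282]
eef_rot: [3.141, -0.0, 2.98]
force: [-0.0, -0.5, 0.7]
grip_width: 0.0469
grip_force: 0.0
```

Run:
```python
from h import *
go([.4298,-.1835,.051],2.979)
```

```text
t 6.65 at [ 0.4292 -0.1819  0.1282] [ 3.141 -0.     2.98 ] F [-0.  -0.5  0.7] gw 0.0469 q [-0.48  0.2   1.84  0.    1.1  -1.89]
shift [-0.8 -1.5 77.2] rot [ 0.    -0.     0.001]
```

Scaled: 77 mm / 600 = 0.1283, 55 mm / 600 = 0.0917.

arm_command:
  plan:
    - [[-0.0017,-0.0033,0.0417,0,0,0,0],[-0.0017,-0.0033,0.0917,0,0,0,0],[-0.0017,-0.0033,0.1283,0,0,0,0],[-0.0017,-0.0033,0.1283,0,0,0,0],[-0.0017,-0.0033,0.1283,0,0,0,0],[-0.0017,-0.0033,0.1283,0,0,0,1],[-0.0017,-0.0033,0.1283,0,0,0,1],[-0.0017,-0.0033,0.1283,0,0,0,1],[-0.0017,-0.0033,0.1283,0,0,0,1],[-0.0017,-0.0033,0.1283,0,0,0,1],[-0.0017,-0.0033,0.1283,0,0,0,1]]
  squeeze: 35

```text
time_s: 7.75
ee_pos: [0.4298, -0.185, 0.0516]
eef_rot: [3.141, 0.0, 2.979]
force: [-0.5, 2.8, 5.3]
grip_width: 0.0113
grip_force: 35.0
```

Scaled: -75 mm / 600 = -0.125, -65 mm / 600 = -0.1083.

arm_command:
  plan:
    - [[0,0,-0.0083,0,0,0,1],[0,0,-0.025,0,0,0,1],[0,0,-0.0417,0,0,0,1],[0,0,-0.0583,0,0,0,1],[0,0,-0.0833,0,0,0,1],[0,0,-0.1083,0,0,0,1],[0,0,-0.125,0,0,0,1],[0,0,-0.125,0,0,0,1]]

```text
time_s: 8.55
ee_pos: [0.4302, -0.1854, 0.1278]
eef_rot: [-3.141, 0.002, 2.979]
force: [0.3, -0.4, -4.7]
grip_width: 0.0119
grip_force: 35.0
```

Run:
```python
from h import *
go([.4298,-.1835,.051],2.979)
p,d,K=shot('scene'); cv2.imwrite('pics/lift.png',cv2.resize(p[180:340,200:400],None,fx=4,fy=3.75))
```

```text
t 8.55 at [ 0.4302 -0.1854  0.1278] [-3.141e+00  2.000e-03  2.979e+00] F [ 0.3 -0.4 -4.7] gw 0.0119 q [-0.49  0.2   1.84 -0.    1.1  -1.89]
shift [ 0.9  1.9 76.8] rot [-0.001  0.002 -0.   ]
```

View pics/lift.png

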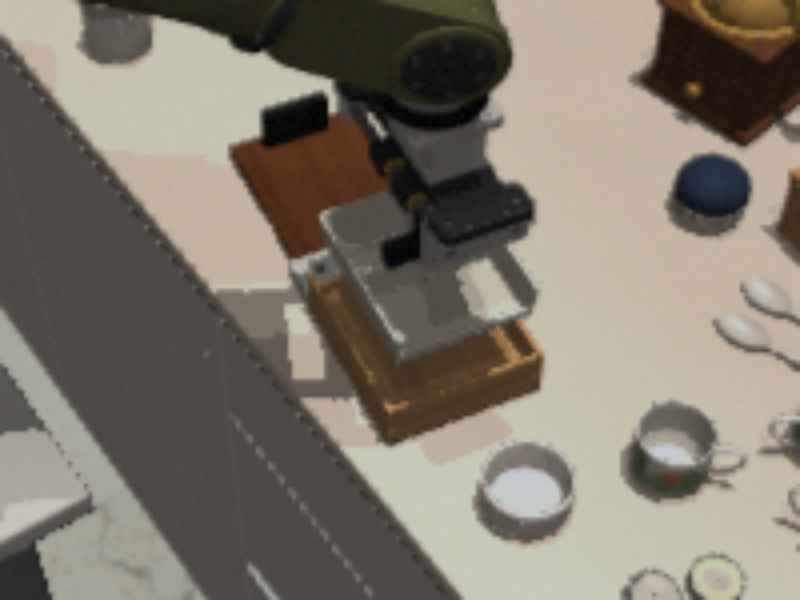

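The insert is held level, clear above the housing (scene crop ~ (430,270)). Now the half turn.

Scaled: 1.57 rad / 4 = 0.3925.

arm_command:
  plan:
    - [[0,0,0,0,0,0.02,1],[0,0,0,0,0,0.055,1],[0,0,0,0,0,0.09,1],[0,0,0,0,0,0.125,1],[0,0,0,0,0,0.16,1],[0,0,0,0,0,0.195,1],[0,0,0,0,0,0.23,1],[0,0,0,0,0,0.265,1],[0,0,0,0,0,0.3,1],[0,0,0,0,0,0.335,1],[0,0,0,0,0,0.37,1],[0,0,0,0,0,0.3925,1]]

```text
time_s: 9.8
ee_pos: [0.4293, -0.1849, 0.1255]
eef_rot: [-3.14, -0.0, 1.403]
force: [-0.0, -0.5, -2.6]
grip_width: 0.0113
grip_force: 35.0
```

Scaled: 1.57 rad / 4 = 0.3925.

arm_command:
  plan:
    - [[0,0,0,0,0,0.035,1],[0,0,0,0,0,0.07,1],[0,0,0,0,0,0.105,1],[0,0,0,0,0,0.14,1],[0,0,0,0,0,0.175,1],[0,0,0,0,0,0.21,1],[0,0,0,0,0,0.245,1],[0,0,0,0,0,0.28,1],[0,0,0,0,0,0.315,1],[0,0,0,0,0,0.35,1],[0,0,0,0,0,0.375,1],[0,0,0,0,0,0.3925,1]]

```text
time_s: 11.0
ee_pos: [0.4293, -0.1849, 0.1255]
eef_rot: [-3.141, 0.001, -0.165]
force: [-0.7, -0.2, -2.8]
grip_width: 0.0115
grip_force: 35.0
```

Run:
```python
from h import *
go([.4296,-.186,.127],2.979-np.pi)
# insert bottom outline via scene + top depth: housing rim now
p,d,K=shot('top'); W=pts(d,K); q,e,L=shot('scene'); V=pts(e,L)
cv2.imwrite('pics/turn.png',np.hstack([cv2.resize(q[180:330,230:380],(400,400)),cv2.resize(p[180:275,310:405],(400,400))]))
def rect(Q,name):
    r=cv2.minAreaRect((Q[:,:2]*1000).astype(np.float32)); print(name,len(Q),np.round(r[0],1),np.round(r[1],1),round(r[2],1),Q[:,2].mean().round(4))
for n,A in(('top',W),('scene',V)):
    A=A.reshape(-1,3); near=(abs(A[:,0]-.43)<.12)&(abs(A[:,1]+.186)<.12)
    rect(A[near&(A[:,2]>.046)&(A[:,2]<.054)],n+' rim'); rect(A[near&(A[:,2]>.125)&(A[:,2]<.142)],n+' insert')
```

```text
t 11.0 at [ 0.4293 -0.1849  0.1255] [-3.141e+00  1.000e-03 -1.650e-01] F [-0.7 -0.2 -2.8] gw 0.0115 q [-0.49  0.21  1.84 -0.    1.1   1.25]
shift [ 0.5  1.1 -1.5] rot [-0.     0.001 -0.003]
top rim 45 [ 437.3 -135.6] [ 45.6 130.9] 81.6 0.0493
top insert 36 [ 433.9 -147.6] [ 24.6 122.3] 64.7 0.1317
scene rim 168 [ 429.1 -184.6] [151.9 131.3] 80.6 0.0497
scene insert 242 [ 429.1 -186.2] [137.4 116.9] 80.6 0.1319
```

View pics/turn.png

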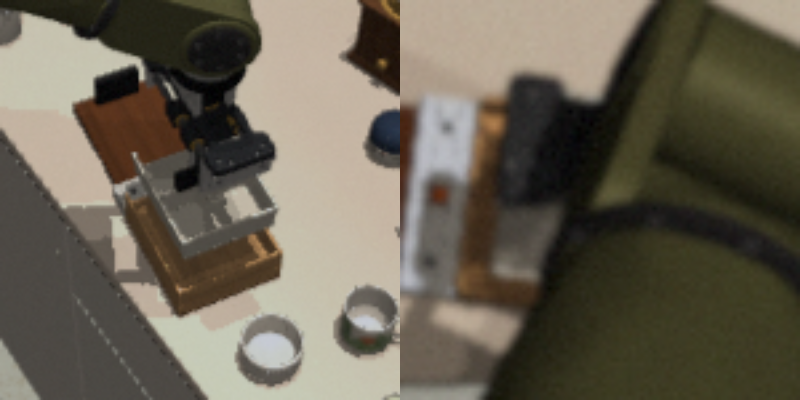

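The insert has turned: its tall end faces the ramekin, its open end the wing, and it is aligned with the housing within ~1.5 mm. Lowering.

Scaled: 71 mm / 600 = 0.1183, 69 mm / 600 = 0.115.

arm_command:
  plan:
    - [[0,0,0.02,0,0,0,1],[0,0,0.04,0,0,0,1],[0,0,0.0567,0,0,0,1],[0,0,0.07,0,0,0,1],[0,0,0.08,0,0,0,1],[0,0,0.0883,0,0,0,1],[0,0,0.0967,0,0,0,1],[0,0,0.1033,0,0,0,1],[0,0,0.11,0,0,0,1],[0,0,0.115,0,0,0,1],[0,0,0.1183,0,0,0,1],[0,0,0.1183,0,0,0,1]]

```text
time_s: 12.3
ee_pos: [0.4296, -0.185, 0.0552]
eef_rot: [-3.142, 0.0, -0.161]
force: [-0.1, 0.1, -3.6]
grip_width: 0.0118
grip_force: 35.0
```

Scaled: 4 mm / 600 = 0.0067, 3 mm / 600 = 0.005.

arm_command:
  plan:
    - [[0,0,0.0017,0,0,0,1],[0,0,0.0033,0,0,0,1],[0,0,0.005,0,0,0,1],[0,0,0.0067,0,0,0,1],[0,0,0.0067,0,0,0,1]]

```text
time_s: 12.8
ee_pos: [0.4297, -0.1851, 0.0516]
eef_rot: [3.142, -0.0, -0.161]
force: [-1.9, 1.1, 2.8]
grip_width: 0.0116
grip_force: 35.0
```

Contact is felt (+2.8 N against −3.6 N hanging). Releasing and rising.

Scaled: -120 mm / 600 = -0.2, -85 mm / 600 = -0.1417.

arm_command:
  plan:
    - [[0,0,0,0,0,0,0.4],[0,0,0,0,0,0,0.2],[0,0,0,0,0,0,0],[0,0,0,0,0,0,0],[0,0,-0.025,0,0,0,0],[0,0,-0.075,0,0,0,0],[0,0,-0.1417,0,0,0,0],[0,0,-0.2,0,0,0,0],[0,0,-0.2,0,0,0,0],[0,0,-0.2,0,0,0,0]]

```text
time_s: 13.8
ee_pos: [0.4297, -0.1851, 0.1715]
eef_rot: [3.141, -0.001, -0.161]
force: [0.8, 1.7, -0.1]
grip_width: 0.0468
grip_force: 0.0
```

Run:
```python
from h import *
q,e,L=shot('scene'); V=pts(e,L).reshape(-1,3)
near=(abs(V[:,0]-.43)<.12)&(abs(V[:,1]+.186)<.12); g=q.reshape(-1,3).astype(int)
def rect(Q,name):
    r=cv2.minAreaRect((Q[:,:2]*1000).astype(np.float32)); print(name,len(Q),np.round(r[0],1),np.round(r[1],1),round(r[2],1),np.percentile(Q[:,2],[5,50,95]).round(4))
white=(g.max(1)-g.min(1)<30)&(g.min(1)>90)
rect(V[near&white&(V[:,2]>.052)&(V[:,2]<.066)],'insert rim')
rect(V[near&(g.max(1)<60)&(V[:,2]>.077)&(V[:,2]<.092)],'grip')
# lock / wing
hs=cv2.cvtColor(q,cv2.COLOR_BGR2HSV).reshape(-1,3); w=(hs[:,1]>140)&(hs[:,0]<14)&(V[:,1]>-.12)&(V[:,1]<.12)&(abs(V[:,0]-.45)<.1)&(V[:,2]<.03)
rect(V[w],'wing')
h=(g.max(1)<60)&(V[:,1]>0)&(V[:,1]<.12)&(abs(V[:,0]-.47)<.1)&(V[:,2]>.05)&(V[:,2]<.06); rect(V[h],'handle')
cv2.imwrite('pics/home.png',cv2.resize(q[170:330,220:380],(600,600)))
# route: caddy above
go([.514,.341,.17],.1)
```

```text
insert rim 117 [ 429.2 -189. ] [129.1 116.3] 79.9 [0.0543 0.0585 0.0617]
grip 81 [ 428.8 -186.9] [15.1 69.2] 77.1 [0.0778 0.0818 0.0858]
wing 1002 [457.6 -12.3] [171.3 114.6] 80.6 [0.0096 0.0136 0.0182]
handle 40 [470.1  56.9] [15.2 54.9] 83.3 [0.0508 0.0554 0.0589]
t 13.85 at [ 0.4294 -0.1849  0.1706] [-3.141e+00  1.000e-03 -1.610e-01] F [-0.1  0.3 -0.6] gw 0.0467 q [-0.48  0.15  1.79 -0.    1.2   1.25]
shift [  -0.9 -532.7    0.7] rot [-0.     0.001 -0.261]
```

View pics/home.png

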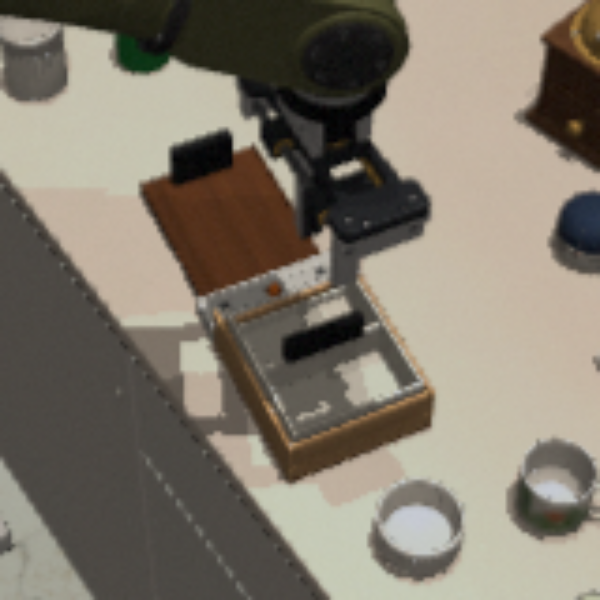

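The insert sits flush in the housing with its open end toward the wing, and the orange button is up at (275,288). Next, the cream caddy.

Scaled: -533 mm / 600 = -0.8883, -495 mm / 600 = -0.825, -1.73 rad / 4 = -0.4325.

arm_command:
  plan:
    - [[0,-0.075,0,0,0,-0.035,-1],[0,-0.15,0,0,0,-0.07,-1],[0,-0.225,0,0,0,-0.105,-1],[0,-0.3,0,0,0,-0.14,-1],[0,-0.375,0,0,0,-0.175,-1],[0,-0.45,0,0,0,-0.2125,-1],[0,-0.525,0,0,0,-0.25,-1],[0,-0.6,0,0,0,-0.2875,-1],[0,-0.675,0,0,0,-0.325,-1],[0,-0.75,0,0,0,-0.3625,-1],[-0.0017,-0.825,0,0,0,-0.4,-1],[-0.0017,-0.8883,0,0,0,-0.4325,-1]]

```text
time_s: 15.05
ee_pos: [0.5136, 0.3433, 0.1693]
eef_rot: [-3.139, 0.001, 1.576]
force: [0.4, -0.3, 0.2]
grip_width: 0.0942
grip_force: 0.0
```

Run:
```python
from h import *
q,e,L=shot('wrist'); V=pts(e,L); f=V.reshape(-1,3)
m=(f[:,2]>.054)&(f[:,2]<.07)&(np.hypot(f[:,0]-.514,f[:,1]-.341)<.06)
Q=f[m]; print(m.sum(), cv2.minEnclosingCircle((Q[:,:2]*1000).astype(np.float32)) if m.sum() else None, np.median(Q,0))
go([.5137,.3409,.17],np.pi/2)
```

```text
3147 ((515.2761840820312, 343.4886779785156), 27.83723258972168) [0.51515564 0.34467414 0.06039274]
t 15.1 at [0.5135 0.3472 0.1689] [-3.139  0.     1.586] F [0.4 4.5 0.2] gw 0.094 q [0.54 0.49 1.35 0.   1.31 0.52]
shift [-6.3  0.1 -1.1] rot [-0.002  0.     0.015]
```

arm_command:
  plan:
    - [[0,0,0,0,0,0,-1],[0,0,0,0,0,0,-1]]

```text
time_s: 15.3
ee_pos: [0.5138, 0.3405, 0.1699]
eef_rot: [-3.14, 0.001, 1.567]
force: [-0.1, 0.7, 0.5]
grip_width: 0.0941
grip_force: 0.0
```

Run:
```python
from h import *
go([.515,.343,.03],np.pi/2)
```

```text
t 15.3 at [0.5138 0.3405 0.1699] [-3.140e+00  1.000e-03  1.567e+00] F [-0.1  0.7  0.5] gw 0.0941 q [ 0.53  0.48  1.36 -0.    1.31  0.53]
shift [  2.7   1.4 139.9] rot [-0.002  0.001 -0.003]
```

Scaled: 140 mm / 600 = 0.2333, 125 mm / 600 = 0.2083.

arm_command:
  plan:
    - [[0.0042,0.0025,0.05,0,0,0,-1],[0.0042,0.0025,0.1083,0,0,0,-1],[0.0042,0.0025,0.1667,0,0,0,-1],[0.0042,0.0025,0.2083,0,0,0,-1],[0.0042,0.0025,0.2333,0,0,0,-1],[0.0042,0.0025,0.2333,0,0,0,-1],[0.0042,0.0025,0.2333,0,0,0,1],[0.0042,0.0025,0.2333,0,0,0,1],[0.0042,0.0025,0.2333,0,0,0,1],[0.0042,0.0025,0.2333,0,0,0,1],[0.0042,0.0025,0.2333,0,0,0,1],[0.0042,0.0025,0.2333,0,0,0,1]]
  squeeze: 20

```text
time_s: 16.5
ee_pos: [0.5158, 0.3438, 0.0317]
eef_rot: [3.141, -0.0, 1.569]
force: [-0.6, -0.5, 3.0]
grip_width: 0.0545
grip_force: 20.0
```

Scaled: -130 mm / 600 = -0.2167, -125 mm / 600 = -0.2083.

arm_command:
  plan:
    - [[0,0,-0.01,0,0,0,1],[0,0,-0.0333,0,0,0,1],[0,0,-0.075,0,0,0,1],[0,0,-0.125,0,0,0,1],[0,0,-0.175,0,0,0,1],[0,0,-0.2083,0,0,0,1],[0,0,-0.2167,0,0,0,1],[0,0,-0.2167,0,0,0,1],[0,0,-0.2167,0,0,0,1]]

```text
time_s: 17.4
ee_pos: [0.5153, 0.3435, 0.1602]
eef_rot: [-3.14, 0.001, 1.569]
force: [0.4, -0.2, -2.1]
grip_width: 0.0545
grip_force: 20.0
```

Run:
```python
from h import *
t=np.array([.1616,.987]); h=np.array([.4694,.0612]); print(h-.073*t, np.array([.4294,-.1856])+.177*t)
c=h-.073*t
go([*c,.16],np.pi/2)
```

```text
[ 0.4576032 -0.010851 ] [ 0.4580032 -0.010901 ]
t 17.4 at [0.5153 0.3435 0.1602] [-3.140e+00  1.000e-03  1.569e+00] F [ 0.4 -0.2 -2.1] gw 0.0545 q [0.53 0.49 1.36 0.   1.29 0.53]
shift [-354.4  -57.     0.6] rot [-0.001  0.001 -0.002]
```

Scaled: -354 mm / 600 = -0.59, -348 mm / 600 = -0.58.

arm_command:
  plan:
    - [[-0.0333,-0.005,0,0,0,0,1],[-0.1,-0.0167,0,0,0,0,1],[-0.175,-0.0283,0,0,0,0,1],[-0.25,-0.04,0,0,0,0,1],[-0.325,-0.0517,0,0,0,0,1],[-0.4,-0.0633,0,0,0,0,1],[-0.475,-0.0767,0,0,0,0,1],[-0.5417,-0.0867,0,0,0,0,1],[-0.58,-0.0933,0,0,0,0,1],[-0.59,-0.095,0,0,0,0,1],[-0.59,-0.095,0,0,0,0,1],[-0.59,-0.095,0,0,0,0,1]]

```text
time_s: 18.6
ee_pos: [0.458, -0.0094, 0.1609]
eef_rot: [-3.141, -0.0, 1.569]
force: [0.0, 0.2, -2.1]
grip_width: 0.0543
grip_force: 20.0
```

Run:
```python
from h import *
q,e,L=shot('scene'); V=pts(e,L).reshape(-1,3); o=ctrl.get_obs()
go([.4578,-.011,.0447],np.pi/2)
```

```text
t 18.65 at [ 0.4581 -0.0092  0.161 ] [-3.141 -0.     1.57 ] F [ 0.3 -1.2 -2. ] gw 0.0545 q [-0.1   0.14  1.82  0.    1.18 -0.1 ]
shift [ -1.8  -0.2 116.3] rot [-0.001 -0.    -0.001]
```

arm_command:
  plan:
    - [[-0.0033,0,0.025,0,0,0,1],[-0.0033,0,0.0583,0,0,0,1],[-0.0033,0,0.0917,0,0,0,1],[-0.0033,0,0.125,0,0,0,1],[-0.0033,0,0.15,0,0,0,1],[-0.0033,0,0.1667,0,0,0,1],[-0.0033,0,0.1767,0,0,0,1],[-0.0033,0,0.1833,0,0,0,1],[-0.0033,0,0.1883,0,0,0,1],[-0.0033,0,0.19,0,0,0,1],[-0.0033,0,0.1917,0,0,0,1],[-0.0033,0,0.1917,0,0,0,1]]

```text
time_s: 19.85
ee_pos: [0.4581, -0.0122, 0.0465]
eef_rot: [3.141, 0.0, 1.569]
force: [1.0, -0.1, -2.1]
grip_width: 0.0545
grip_force: 20.0
```

Scaled: 1.4 mm / 600 = 0.0023, 0.7 mm / 600 = 0.0012.

arm_command:
  plan:
    - [[0,0,0.0012,0,0,0,1],[0,0,0.0023,0,0,0,1],[0,0,0.0023,0,0,0,1]]

```text
time_s: 20.15
ee_pos: [0.458, -0.0122, 0.0449]
eef_rot: [-3.142, 0.0, 1.569]
force: [0.1, 0.5, -1.6]
grip_width: 0.0546
grip_force: 20.0
```

Scaled: 1.4 mm / 600 = 0.0023, 0.7 mm / 600 = 0.0012.

arm_command:
  plan:
    - [[0,0,0.0012,0,0,0,1],[0,0,0.0023,0,0,0,1],[0,0,0.0023,0,0,0,1]]

```text
time_s: 20.45
ee_pos: [0.4582, -0.0122, 0.0445]
eef_rot: [3.141, 0.0, 1.569]
force: [-6.2, 0.8, 14.9]
grip_width: 0.0542
grip_force: 20.0
```

Scaled: -150 mm / 600 = -0.25, -130 mm / 600 = -0.2167.

arm_command:
  plan:
    - [[0,0,-0.0013,0,0,0,1],[0,0,-0.0013,0,0,0,-0.3],[0,0,-0.0013,0,0,0,-0.6],[0,0,-0.0013,0,0,0,-0.6],[0,0,-0.0013,0,0,0,-0.6],[0,0,-0.0333,0,0,0,-0.6],[0,0,-0.0833,0,0,0,-0.6],[0,0,-0.15,0,0,0,-0.6],[0,0,-0.2167,0,0,0,-0.6],[0,0,-0.25,0,0,0,-0.6],[0,0,-0.25,0,0,0,-0.6]]

```text
time_s: 21.55
ee_pos: [0.4591, -0.0123, 0.1962]
eef_rot: [3.137, 0.001, 1.569]
force: [-0.6, -0.1, -0.4]
grip_width: 0.0755
grip_force: 0.0
```

Run:
```python
from h import *
q,e,L=shot('scene'); V=pts(e,L).reshape(-1,3)
m=(V[:,2]>.068)&(V[:,2]<.083)&(np.hypot(V[:,0]-.458,V[:,1]+.011)<.05); Q=V[m]
print(m.sum(),cv2.minEnclosingCircle((Q[:,:2]*1000).astype(np.float32)),np.median(Q,0))
cv2.imwrite('pics/final.png',cv2.resize(q[130:330,200:400],(600,600)))
o=ctrl.get_obs(); print(o['ee_pos'],o['force'],o['grip_width'])
```

```text
192 ((457.8442077636719, -11.92035961151123), 31.06504249572754) [ 0.45685818 -0.01499027  0.07409904]
[ 0.45835348 -0.01221173  0.19408067] [-0.40322487 -0.0508271  -0.90651139] 0.07513145857579812
```

View pics/final.png

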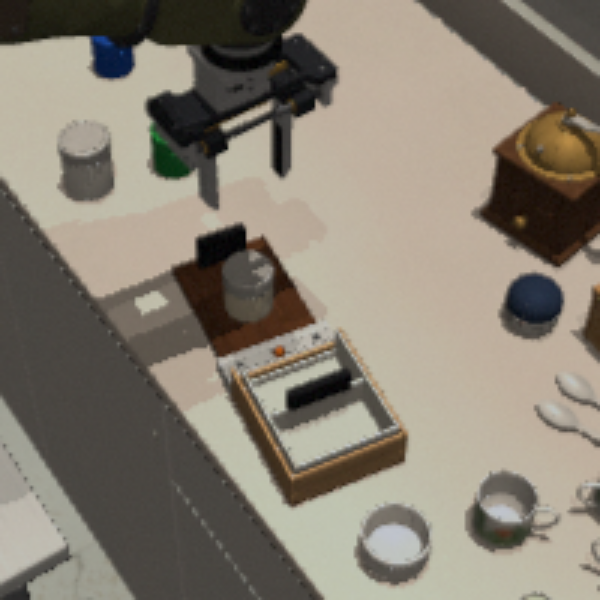

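The caddy stands upright in the middle of the wing (248,285), the lock button is up (279,351), the insert is home, and the gripper is clear.

```bash
python3 -c "
from station import ctrl
print(ctrl.hand_in())"
```

```text
the job is handed in; nothing more can be done
None
```

The job is handed in at about 22 s of the 64 s: the wing is out and locked, the insert is turned half round and home, and the cream caddy stands mid-wing; the bystanders looked undisturbed in the last picture, and no verdict came back.

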